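# Raise the soldering hood's window to the orange clip

### The arm

A 6-joint arm with a two-finger parallel gripper is mounted at the origin on the work surface. World frame = base frame: x ahead of the robot, y to its left, z up, the work surface at z = 0. Lengths are in m, angles in rad, forces in N, time in s.
With the tool pointing down it reaches from about 0.375 to 0.925 m from the base axis. Payload 5.7 kg.
Tool frame: the origin (TCP) lies midway between the tips of the shut fingers; the grasp point (between the pads) lies 19 mm behind it; z points along the fingers, x is the direction in which the jaws open and shut, and the axes are right-handed (so a half turn about z gives the same grasp; the last joint's range is limited). The gripper opens to 88 mm and grips with 3 to 60 N. Pads are 20 mm wide; open, the fingers measure 115 mm over their backs; the gripper's body (75 mm by 178 mm) begins 61 mm behind the grasp point.
Start: joints at [-1.296, 0.359, 1.51, -0, 1.272, -0.115], TCP at [0.228, -0.555, 0.184] pointing down, gripper open.
Joint ranges: [-2.97, 2.97], [-1.01, 2.36], [0.21, 2.38], [-0.96, 4.11], [0.2, 2.71], [-2.98, 2.98]. Speed limits (rad/s): [2.39, 2.39, 3.14, 3.14, 3.14, 3.14].

### API

Orientations are given as a unit quaternion [x, y, z, w].
In Python, from bench import move_ptp, servo_line, goto_joints, move_gripper, sleep, inverse_kinematics, capture, PlanningError, close_job, spot_in, silhouettes, current_clock, current_joint_pos, current_qvel, current_joint_torque, current_position, current_orientation, current_force, current_torque, current_finger_gap gives the robot as it stands. Calls block until the motion is done:
- move_ptp(position, orientation): joint-space move of the TCP to a pose.
- servo_line(position, orientation=None, rate=0.15, contact_N=None): straight line of the TCP; orientation=None keeps the orientation; rate is the mean speed in m/s. With contact_N (N) it stops when the force on the tool has changed by that much, and returns True; else False.
- goto_joints(angles): joint-space move.
- move_gripper(opening): finger opening in m; the grip force is fixed at half the most; returns when the fingers have stopped.
- sleep(seconds).
- inverse_kinematics(position, orientation): joint angles nearest the present ones, or None.
- capture(name): name is "scene" or "top" or "wrist"; returns a dict with "image" (420x560x3 uint8, blue, green, red), "range_z" (420x560 float32, m along the optical axis (not along the pixel's ray), 0 where there is no reading), "intrinsics" (3x3 intrinsics, pixels), "R" (3x3) and "t" (3): a world point X has camera coordinates R X + t. Camera axes: x right, y down, z forward; pixel columns grow to the right and rows downward; lengths in m; the calibration is good to about 2 mm. A picture is of the moment at which its call begins.
A pose or a line that the arm cannot do raises PlanningError and nothing moves.
- close_job(): hands the job in, once; it reports no verdict.
Trained networks look in the newest picture that a camera, given by its name, has taken for a name from the list of things; names that differ only in an ending like _2 or _b are one class to them, and where a whole thing is asked for, a point or a joint stands for the part that bears it (a point fixed in the world has none). Each returns a list of dicts, best first, with "conf" (0 to 1); they miss things now and then, are a little off and sometimes report something else, mostly with a low value. They report only what shows in the picture. A call takes as long as a camera call.
- spot_in(camera, query): "xy" ([column, row] in pixels, amid what is visible of it).
- silhouettes(camera, query): "region" (420x560 bool, what is visible of it) and "xy" ([column, row] in pixels, amid what is visible of it).
Readings, each from a call of its own:
- current_clock(): time.
- current_joint_pos(): joint angles.
- current_qvel(): joint speeds.
- current_joint_torque(): joint torques, N m.
- current_position(): TCP position.
- current_orientation(): TCP orientation.
- current_force(): force on the tool from outside, world axes, zero at the start.
- current_torque(): the same for the moment, N m.
- current_finger_gap(): finger opening in m.
Only numpy, scipy, OpenCV 4.12 (cv2) and the standard library are available. Lean on these libraries where they do the work, as an engineer would, in place of code of your own. Each camera call takes 0.05 s, during which the arm holds its last target.

### The job

Push the soldering hood's counterweighted window up from beneath its black lip, gently and without pinching the lip, until the lip is in line with the orange clip on the hood's rail (not the blue one). Leave the window standing there by itself, and do not move the clips or anything else on the bench.

Things in the scene. Friction and masses are not known exactly. Their poses are not given: they have to be found in the camera images.
- hood: Fixed clear-walled hood, 356 wide, 305 deep, 345 high. Origin: on the table, middle of the foot of its front; x into the hood, z up. Its flat front rises from the origin at 55 degrees to the horizontal, along (0.574, 0, 0.819) in its frame, for 425 mm. Rails 30 wide run up it at y = +-135, 2 mm proud. A white apron closes the first 102 mm of slope
- sash (a joint): The window: a clear, white-framed pane 232 wide, 128 high, sliding up the 55 degree slope between the rails. Metres up the slope; 0 = shut, end stop at 0.175. Counterweighted: it stays where it is left; 2 to 4 N along the slope moves it either way, slight damping, no spring back
- lip_front (a point): Black lip on the window's bottom edge, 232 wide, 12 thick up the slope, standing 45 out at right angles to the slope (towards the robot and upward). Point: middle of its outer face, mid-thickness; shut, it is 120 mm up the slope from the hood's origin and 45 out. x up the slope, y along the lip, z outward. The lip's lower front edge is at x = -6 mm (collider sash_c0 = its lower 9 mm, sash_c1 = its top 3 mm)
- orange_mark (a point): Middle of the outer face of the orange clip, 12 thick up the slope (like the lip), 34 wide, standing 26 out from the slope plane, on the rail at y = +138 in the hood's frame. Axes as lip_front. The lip is in line when lip_front is at the same place along the slope (x axis). A push of 12 N along the rail moves it
- blue_mark (a point): The same point of a like blue clip, on the other rail (y = -138). It marks another height and is not the target
- glue_pack: Upright blue and cream pack 36 x 60 x 185, origin under its middle. Bystander
- flux_jar: White-capped jar, 52 diameter, 60 high, origin under its middle. Bystander
- hammer: Small hammer lying on the bench. Bystander
- mandrel: Tapered steel ring mandrel, 24 diameter, 200 long, lying on the bench; origin at its thick end, z along it. Bystander
- copper_sheet: Copper sheet 70 x 50 x 4 lying flat. Bystander
- scrap_tray: Open grey tray 110 x 80 x 30. Bystander
- bench_block: Dark steel bench block 60 x 60 x 25. Bystander

How it is judged:
On the way:
1. the fingers push the window upward by the underside of its lip (contact force between the fingers and sash_c0 above 0.5 N and velocity of joint sash above 0.003 m/s), for 0.15 s.
At the end, for the whole second after the job is handed in: The window stands still by itself with its lip in line with the orange clip, within 10 mm along the slope; both clips are within 6 mm and all bystanders within 25 mm of where they began (x of lip_front in the frame of orange_mark between -0.01 and 0.01 m and velocity of joint sash between -0.004 and 0.004 m/s and distance of each of orange_mark, blue_mark from where it was at the start of the episode below 0.006 m and distance of each of glue_pack, flux_jar, hammer, mandrel, copper_sheet, scrap_tray, bench_block from where it was at the start of the episode below 0.025 m); the robot touches nothing.
It fails at once if the lip is pinched between the fingers (underside and top pressed at once) (contact force between the fingers and sash_c0 above 1 N and contact force between the fingers and sash_c1 above 1 N).
It fails at once if the lip is pushed with more than 25 N (contact force between anything else and sash_c0 above 25 N).
It fails at once if a clip is moved by more than 6 mm (distance of any of orange_mark, blue_mark from where it was at the start of the episode above 0.006 m).
It fails at once if a bystander is lifted, carried or shoved by more than 25 mm (distance of any of glue_pack, flux_jar, hammer, mandrel, copper_sheet, scrap_tray, bench_block from where it was at the start of the episode above 0.025 m).
It also fails if it takes over 38 s, if anything falls off the work surface, if the arm or the gripper's body presses on something with over 40 N, if the wrist force passes 120 N, or if a joint passes its speed limit or range.

## Working session

There is one attempt and no reset: what is moved stays moved. The work goes in short steps, each a Python script; the robot and the scene stay as the last script left them, time stands still between calls to the robot, and variables do not carry over. Pictures are saved under pics/ and viewed, and the job is handed in when it is done.

```bash
mkdir -p pics; ls; python3 - <<'E'
from bench import *
import cv2,numpy as np
for n in ["scene","top","wrist"]:
    c=capture(n); cv2.imwrite(f"pics/{n}0.png",c["image"]); np.savez(f"pics/{n}0.npz",**c)
    print(n,c["t"],(-c["R"].T@c["t"]).round(3))
    for q in ["orange_mark","blue_mark","lip_front","hood"]:
        print(q,[(np.round(d["xy"]),round(d["conf"],2)) for d in spot_in(n,q)][:3])
print(current_clock(),current_orientation(),current_force())
E
```

```text
pics
scene [ 0.06987144 -0.25370503  1.68656679] [1.298 0.099 1.104]
orange_mark []
blue_mark [(array([190., 243.]), 0.45), (array([408., 235.]), 0.31)]
lip_front [(array([243., 262.]), 0.64)]
hood [(array([219., 294.]), 0.72)]
top [-0.02028654  0.47964574  1.61697768] [ 0.205 -0.014  1.674]
orange_mark [(array([259., 136.]), 0.44)]
blue_mark []
lip_front [(array([295., 145.]), 0.79)]
hood [(array([306., 123.]), 0.93), (array([338., 152.]), 0.27)]
wrist [-0.60074149 -0.03522155  0.39254331] [ 0.305 -0.524  0.385]
orange_mark []
blue_mark []
lip_front []
hood []
0.75 [ 8.30668206e-01 -5.56767752e-01 -2.21266327e-05 -3.16226950e-05] [ 1.18328796 -0.12099841  0.01803791]
```

View pics/scene0.png

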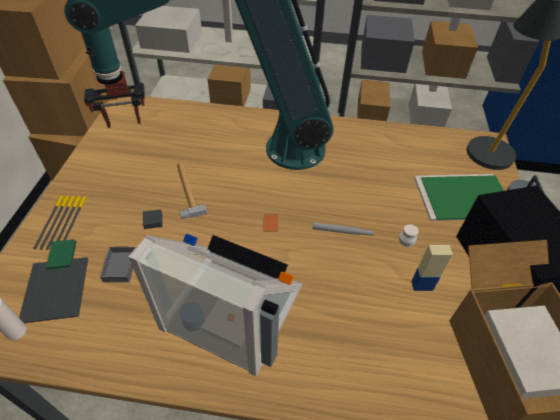

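View pics/top0.png

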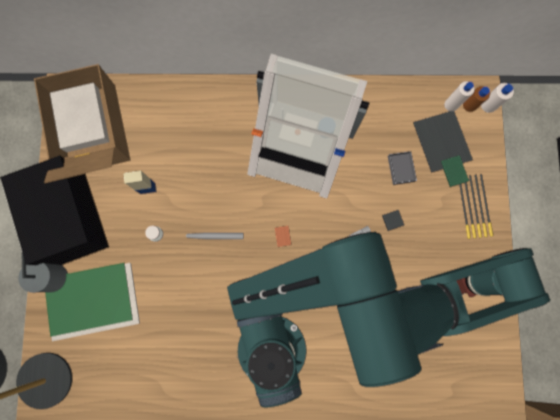

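Top view: lip is the black bar (262,155)-(325,178), orange clip at (258,133), blue at (339,153). The scene view shows the same, with orange at (286,278).

```bash
cat > h.py <<'E'
import numpy as np,cv2
def load(n): return dict(np.load(f"pics/{n}.npz"))
def world(c,m):
    v,u=np.nonzero(m); z=c["range_z"][v,u]; k=z>0; v,u,z=v[k],u[k],z[k]
    K=c["intrinsics"]; p=np.stack([(u-K[0,2])/K[0,0]*z,(v-K[1,2])/K[1,1]*z,z],1)
    return (p-c["t"])@c["R"]
E
python3 - <<'E'
from h import *
np.set_printoptions(precision=4,suppress=True)
for n in ["top0","scene0"]:
    c=load(n);hsv=cv2.cvtColor(c["image"],cv2.COLOR_BGR2HSV);print(n,c["intrinsics"][0])
    box=np.zeros((420,560),bool)
    if n=="top0": box[50:200,240:370]=1
    else: box[225:345,140:310]=1
    H,S,V=[hsv[...,i].astype(int) for i in range(3)]
    for nm,m in [("orange",(H<14)&(S>190)&(V>120)),("blue",(H>105)&(H<125)&(S>180)&(V>90)),("black",(V<32))]:
        m=m&box
        k,l,st,ce=cv2.connectedComponentsWithStats(m.astype(np.uint8))
        for i in range(1,k):
            if st[i,4]<15: continue
            p=world(c,l==i)
            print(nm,st[i],len(p),np.median(p,0),p.min(0),p.max(0))
E
python3 - <<'E'
import cv2
for n,b in [("top0",(40,200,235,375)),("scene0",(225,345,130,310))]:
    i=cv2.imread(f"pics/{n}.png")[b[0]:b[1],b[2]:b[3]]
    f=4
    cv2.imwrite(f"pics/{n}_crop.png",cv2.resize(i,None,fx=f,fy=f,interpolation=cv2.INTER_CUBIC)[:600,:800])
E
```

```text
top0 [475.3115   0.     277.3637]
blue [336 150   7   5  20] 20 [ 0.6385 -0.2155  0.2009] [ 0.6309 -0.2266  0.1929] [ 0.6467 -0.205   0.2103]
black [258  72   4   6  17] 16 [0.8549 0.0364 0.2997] [0.848  0.0331 0.2946] [0.8633 0.0425 0.3031]
black [361 102   6   6  22] 21 [ 0.7574 -0.2812  0.3   ] [ 0.7513 -0.2883  0.2952] [ 0.7677 -0.2728  0.3047]
black [260 149  66  26 552] 550 [ 0.6273 -0.0701  0.1362] [ 0.5797 -0.178   0.1154] [0.6711 0.0398 0.157 ]
scene0 [428.2023   0.     277.265 ]
orange [279 272  14  12  67] 67 [0.7123 0.0521 0.1854] [0.7004 0.0357 0.1789] [0.7252 0.0685 0.1929]
blue [184 235  12  10  79] 79 [ 0.644  -0.2142  0.199 ] [ 0.6329 -0.2296  0.1925] [ 0.6548 -0.1984  0.2077]
black [ 209  236   77   41 1156] 1149 [ 0.6313 -0.0661  0.1346] [ 0.5822 -0.1783  0.1179] [0.6734 0.0436 0.1496]
black [262 301  15  13 136] 136 [0.8627 0.0336 0.3002] [0.8493 0.0185 0.2896] [0.8725 0.0479 0.305 ]
```

View pics/top0_crop.png

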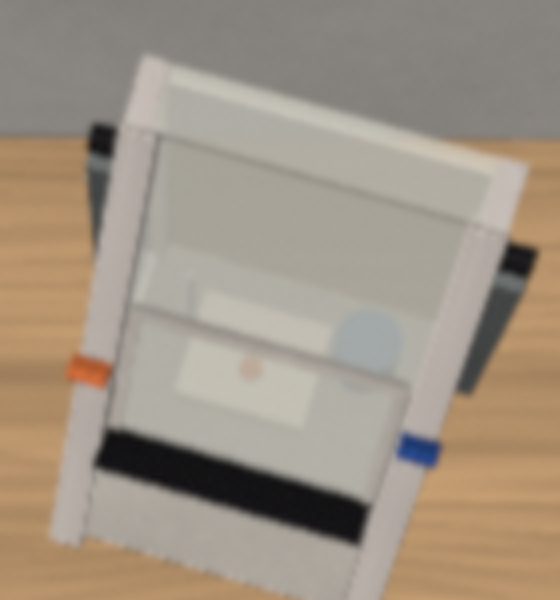

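View pics/scene0_crop.png

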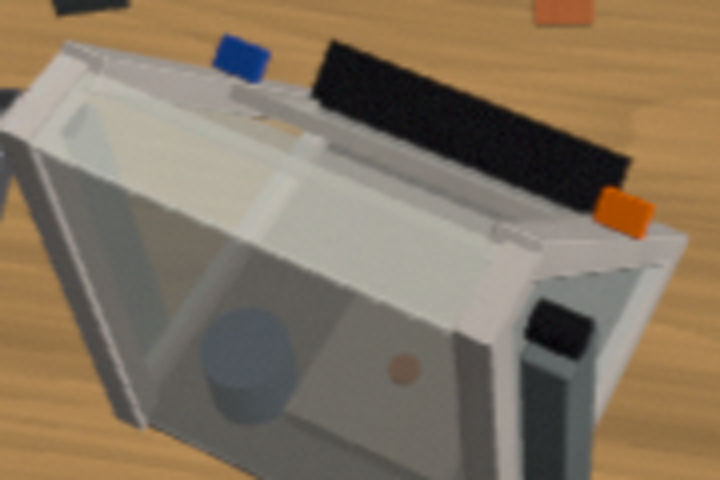

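```bash
cat > fit.py <<'E'
from h import *
from scipy.optimize import least_squares
np.set_printoptions(precision=4,suppress=True)
C,S_=np.cos(np.deg2rad(55)),np.sin(np.deg2rad(55))
def feats(n,box):
    c=load(n);hsv=cv2.cvtColor(c["image"],cv2.COLOR_BGR2HSV)
    H,S,V=[hsv[...,i].astype(int) for i in range(3)]
    b=np.zeros((420,560),bool); b[box[0]:box[1],box[2]:box[3]]=1
    o={}
    for nm,m in [("orange",(H<16)&(S>150)&(V>100)),("blue",(H>105)&(H<125)&(S>150)&(V>70)),("black",(V<32))]:
        k,l,st,ce=cv2.connectedComponentsWithStats((m&b).astype(np.uint8))
        i=1+np.argmax(st[1:,4]); o[nm]=world(c,l==i)
    return c,o
def tohood(p,x0,y0,psi):
    d=p-np.array([x0,y0,0]); x=d[:,0]*np.cos(psi)+d[:,1]*np.sin(psi); y=-d[:,0]*np.sin(psi)+d[:,1]*np.cos(psi); z=d[:,2]
    return np.stack([x*C+z*S_, y, -x*S_+z*C],1)  # slope, y, out
E
python3 - <<'E'
from fit import *
for n,box in [("top0",(50,200,240,370)),("scene0",(225,345,140,310))]:
    c,o=feats(n,box)
    p=o["black"]; q=p-p.mean(0); 
    r=cv2.minAreaRect(p[:,:2].astype(np.float32)); print(n,r)
    psi=None
    B=cv2.boxPoints(r); e=[B[1]-B[0],B[2]-B[1]]; e=max(e,key=np.linalg.norm); e=e if e[1]>0 else -e
    psi=np.arctan2(-e[0],e[1]); ctr=p.mean(0)
    _,_,vt=np.linalg.svd(q,full_matrices=False); print("normal",vt[2],"psi",psi)
    h=tohood(p,0,0,psi); print("lip s,y,o lo/hi",np.percentile(h,2,axis=0),np.percentile(h,50,axis=0),np.percentile(h,98,axis=0))
    for k in("orange","blue"):
        h=tohood(o[k],0,0,psi); print(k,len(h),h.min(0),np.median(h,0),h.max(0))
    # white pixels near plane : rails
E
```

```text
top0 ((0.6272858381271362, -0.06906791031360626), (0.2215525060892105, 0.03754713386297226), 73.00840759277344)
normal [ 0.58   -0.1731  0.796 ] psi -0.2965592
lip s,y,o lo/hi [ 0.4627  0.0109 -0.4518] [ 0.4672  0.117  -0.4299] [ 0.4726  0.2234 -0.4084]
orange 49 [ 0.5278  0.2404 -0.4495] [ 0.5334  0.256  -0.4357] [ 0.5387  0.2704 -0.4252]
blue 32 [ 0.5478 -0.0329 -0.449 ] [ 0.5509 -0.02   -0.4372] [ 0.5558 -0.0074 -0.4268]
scene0 ((0.6307697296142578, -0.06846737116575241), (0.2272193431854248, 0.03703596442937851), 73.70087432861328)
normal [ 0.5544 -0.1681  0.8151] psi -0.28447342
lip s,y,o lo/hi [ 0.4639  0.0031 -0.4545] [ 0.4683  0.1135 -0.434 ] [ 0.4727  0.2167 -0.4147]
orange 136 [ 0.3095  0.2046 -0.4551] [ 0.5361  0.2488 -0.4427] [ 0.5425  0.2666 -0.4309]
blue 90 [ 0.5473 -0.0419 -0.4515] [ 0.552  -0.0245 -0.441 ] [ 0.5566 -0.0085 -0.4308]
```

```bash
cat >> fit.py <<'E'
PSI=-0.291
def toworld(s,y,o,psi=PSI):
    x=s*C-o*S_; z=s*S_+o*C
    return np.array([x*np.cos(psi)-y*np.sin(psi), x*np.sin(psi)+y*np.cos(psi), z])
from scipy.spatial.transform import Rotation
def tool(sign=1,tilt=0.0):
    # tool z into slope, x along +-hood y
    a=np.deg2rad(-35)-tilt
    z=np.array([np.cos(a)*np.cos(PSI),np.cos(a)*np.sin(PSI),np.sin(a)])
    x=sign*np.array([-np.sin(PSI),np.cos(PSI),0])
    return Rotation.from_matrix(np.stack([x,np.cross(z,x),z],1)).as_quat()
E
python3 - <<'E'
from fit import *
from bench import *
for n,box in [("top0",(50,200,240,370)),("scene0",(225,345,140,310))]:
    c,o=feats(n,box)
    for k in o:
        h=tohood(o[k],0,0,PSI); h=h[h[:,0]>.44]; print(n,k,len(h),np.percentile(h,3,axis=0),np.median(h,0),np.percentile(h,97,axis=0))
Y=.116
for sg in(1,-1):
  for (s,oo) in [(.4375,-.33),(.4375,-.437),(.52,-.437),(.52,-.30)]:
    p=toworld(s,Y,oo); q=inverse_kinematics(p,tool(sg)); print(sg,p,q)
E
```

```text
top0 orange 49 [ 0.5294  0.2382 -0.4494] [ 0.5342  0.2523 -0.4368] [ 0.5387  0.2659 -0.4266]
top0 blue 32 [ 0.5484 -0.0361 -0.4467] [ 0.5508 -0.0237 -0.4371] [ 0.5556 -0.0124 -0.4268]
top0 black 550 [ 0.4634  0.0099 -0.4516] [ 0.4675  0.1135 -0.4304] [ 0.4724  0.2174 -0.41  ]
scene0 orange 131 [ 0.5285  0.2373 -0.4519] [ 0.5353  0.254  -0.4407] [ 0.5393  0.2704 -0.43  ]
scene0 blue 90 [ 0.5484 -0.0353 -0.451 ] [ 0.5521 -0.0201 -0.4411] [ 0.5553 -0.0049 -0.4315]
scene0 black 1149 [ 0.4638  0.0101 -0.4535] [ 0.4679  0.1175 -0.4334] [ 0.4719  0.2166 -0.4145]
1 [ 0.5326 -0.0384  0.1691] None
1 [ 0.6166 -0.0636  0.1077] None
1 [ 0.6619 -0.0772  0.1753] [-0.1436  0.3279  2.2681  3.4372  0.4256  1.3852]
1 [ 0.5544 -0.045   0.2539] [-0.068  -0.0195  2.3617  4.0349  0.2346  0.8205]
-1 [ 0.5326 -0.0384  0.1691] None
-1 [ 0.6166 -0.0636  0.1077] None
-1 [ 0.6619 -0.0772  0.1753] [-0.1436  0.3279  2.2681  3.4372  0.4256 -1.7564]
-1 [ 0.5544 -0.045   0.2539] [-0.068  -0.0195  2.3617  4.0349  0.2346 -2.3211]
```

```bash
python3 - <<'E'
from fit import *
from bench import *
t0=current_clock()
def R(tilt,yaw,sg):
    a=-np.deg2rad(35+tilt); ps=PSI+np.deg2rad(yaw)
    z=np.array([np.cos(a)*np.cos(ps),np.cos(a)*np.sin(ps),np.sin(a)])
    x=sg*np.cross(toworld(1,0,0),z); x/=np.linalg.norm(x)
    return Rotation.from_matrix(np.stack([x,np.cross(z,x),z],1)).as_quat()
for yaw in(-50,-30,-15,0,15,30,50):
  for tilt in(0,5,10,15,20,25,30):
    r=[]
    for (s,oo) in [(.43,-.33),(.43,-.39),(.43,-.437),(.47,-.437),(.51,-.437),(.51,-.36)]:
      q=inverse_kinematics(toworld(s,.115,oo),R(tilt,yaw,-1)); r.append(q)
    print(yaw,tilt,"".join("1" if q is not None else "0" for q in r), r[2] if r[2] is not None else "")
print(current_clock()-t0)
E
```

```text
-50 0 000000 
-50 5 000000 
-50 10 000000 
-50 15 000011 
-50 20 111111 [ 0.1686  0.4708  1.8016 -0.8028  0.8864  2.9152]
-50 25 111111 [ 0.1132  0.4465  1.7768 -0.6731  0.8751  2.7353]
-50 30 111111 [ 0.0565  0.4302  1.7485 -0.5407  0.8805  2.5498]
-30 0 000000 
-30 5 000000 
-30 10 000000 
-30 15 000011 
-30 20 111111 [ 0.0953  0.3861  1.9749 -0.9464  0.5921  2.9218]
-30 25 111111 [ 0.0437  0.3696  1.9244 -0.7182  0.6126  2.6491]
-30 30 111111 [-0.0063  0.3638  1.8704 -0.5195  0.663   2.4078]
-15 0 001000 [ 0.1481  0.5421  2.3062  4.0252  0.7524 -1.9961]
-15 5 000000 
-15 10 000000 
-15 15 000001 
-15 20 110111 
-15 25 111111 [-0.0508  0.3238  2.0093 -0.6392  0.4151  2.4464]
-15 30 111111 [-0.0849  0.3251  1.9391 -0.3959  0.5169  2.1755]
0 0 000111 
0 5 001110 [-0.1325  0.445   2.3664  3.3756  0.5485 -1.6691]
0 10 011000 [-0.1446  0.3734  2.2939  3.4734  0.3221 -1.7828]
0 15 000001 
0 20 100111 
0 25 111111 [-0.1759  0.2953  2.0606 -0.2163  0.271   1.8793]
0 30 111111 [-0.1844  0.3015  1.9799 -0.1085  0.4283  1.7662]
15 0 000010 
15 5 000111 
15 10 011111 [-0.3885  0.3679  2.3118  
[... 457 characters left out ...]
5304]
30 15 111111 [-0.5314  0.3434  2.1816  1.4273  0.466  -0.1666]
30 20 111111 [-0.4796  0.3182  2.1102  1.0651  0.4428  0.2504]
30 25 111111 [-0.431   0.3088  2.0364  0.7308  0.4796  0.6329]
30 30 111111 [-0.386   0.3126  1.9607  0.4813  0.5579  0.9265]
50 0 111111 [-0.8288  0.563   2.1475  1.4224  0.9573 -0.58  ]
50 5 111111 [-0.7753  0.4997  2.1164  1.3325  0.8794 -0.4107]
50 10 111111 [-0.7178  0.4477  2.0786  1.2147  0.8137 -0.2177]
50 15 111111 [-0.6577  0.4079  2.0351  1.0702  0.7654 -0.0021]
50 20 111111 [-0.5963  0.3802  1.9868  0.9052  0.7392  0.2306]
50 25 111111 [-0.5349  0.3643  1.9344  0.7314  0.7378  0.4697]
50 30 111111 [-0.4745  0.3593  1.8785  0.5626  0.761   0.7029]
0.0
```

```bash
cat >> fit.py <<'E'
def TR(tilt=30,yaw=0,sg=-1):
    a=-np.deg2rad(35+tilt); ps=PSI+np.deg2rad(yaw)
    z=np.array([np.cos(a)*np.cos(ps),np.cos(a)*np.sin(ps),np.sin(a)])
    x=sg*np.cross(toworld(1,0,0),z); x/=np.linalg.norm(x)
    return Rotation.from_matrix(np.stack([x,np.cross(z,x),z],1)).as_quat()
E
python3 - <<'E'
from fit import *
from bench import *
move_gripper(0.0)
print(current_finger_gap(),current_clock())
servo_line([0.228,-.555,.30],rate=.25)
move_ptp([0.36,-0.28,0.32],TR()); print(current_joint_pos(),current_clock())
p=toworld(.4255,.115,-.30); print(p)
move_ptp(p,TR()); print(current_joint_pos(),current_position(),current_clock())
for n in["scene","wrist"]:
    c=capture(n); cv2.imwrite(f"pics/{n}1.png",c["image"]); np.savez(f"pics/{n}1.npz",**c)
print(current_force())
E
```

```text
0.0006089789516159482 2.0917
[-1.1124 -0.2085  1.9005  0.3428  1.1643  0.6578] 3.8667
[ 0.5022 -0.0304  0.1765]
[-0.1481  0.0214  2.0926 -0.1082  0.5977  1.7902] [ 0.5029 -0.0311  0.1767] 5.0833
[-0.7907  0.1083  0.8228]
```

View pics/scene1.png

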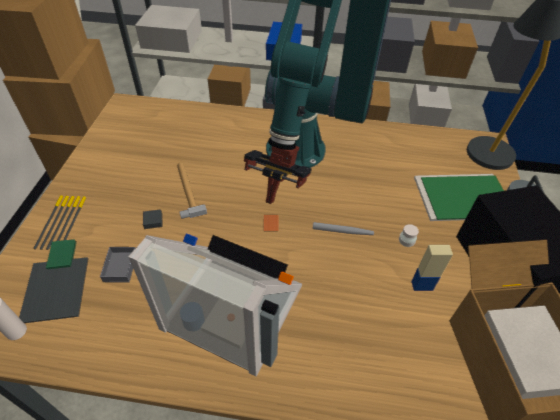

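View pics/wrist1.png

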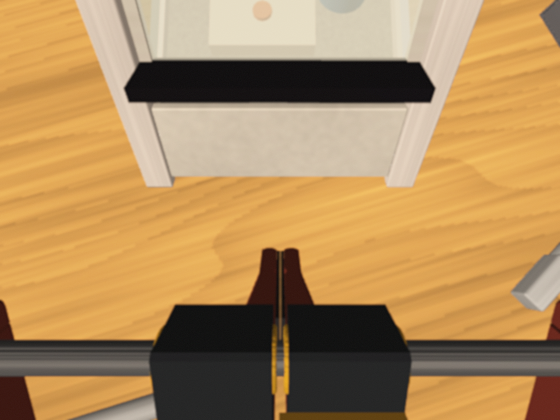

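Wrist view: the lip (128–435, rows 62–100) is square to the view, and the shut fingers at (281,250) are centred below it. I'll check the lip position from here, then insert and feel for contact.

```bash
python3 - <<'E'
from fit import *
from bench import *
c=load("wrist1"); b=np.zeros((420,560),bool); b[55:105,120:440]=1
h=tohood(world(c,b&(c["image"].max(2)<32)),0,0,PSI)
print(len(h),np.percentile(h,[2,50,98],axis=0))
print(tohood(world(c,np.pad(np.ones((4,200),bool),((170,246),(180,180)))),0,0,PSI).mean(0),"apron foot: out = slope plane")
hit=servo_line(toworld(.4255,.115,-.425),TR(),rate=.08,contact_N=6)
print(hit,current_position(),tohood(current_position()[None] if hasattr(current_position(),'shape') else np.array([current_position()]),0,0,PSI),current_clock(),current_force())
c=capture("wrist"); cv2.imwrite("pics/wrist2.png",c["image"]); np.savez("pics/wrist2.npz",**c)
E
```

```text
11553 [[ 0.4584  0.0045 -0.4541]
 [ 0.4678  0.1136 -0.4213]
 [ 0.4686  0.224  -0.4104]]
[ 0.3454  0.1141 -0.4582] apron foot: out = slope plane
False [ 0.6001 -0.0596  0.1051] [[ 0.4256  0.1151 -0.4247]] 6.8917 [-0.6704 -0.0538  0.6387]
```

View pics/wrist2.png

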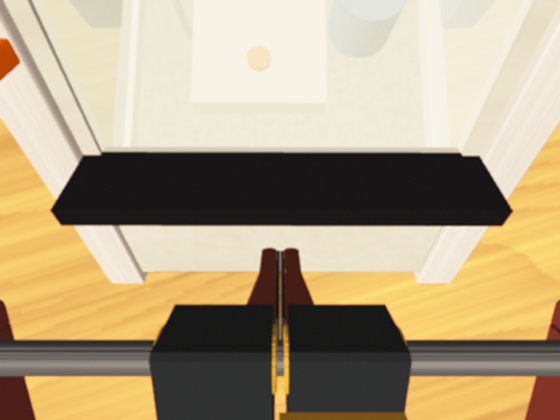

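```bash
python3 - <<'E'
from fit import *
from bench import *
def st(): return tohood(np.array([current_position()]),0,0,PSI)[0],np.array(current_force()),current_clock()
hit=servo_line(toworld(.450,.115,-.425),TR(),rate=.02,contact_N=1.6)
print(hit,*st())
hit=servo_line(toworld(.455,.115,-.425),TR(),rate=.02,contact_N=10)
print(hit,*st())
c=capture("wrist"); cv2.imwrite("pics/wrist3.png",c["image"]); np.savez("pics/wrist3.npz",**c)
m=np.zeros((420,560),bool); m[50:260,50:520]=1
h=tohood(world(c,m&(c["image"].max(2)<32)),0,0,PSI); h=h[h[:,2]<-.40]
print(len(h),np.percentile(h,[2,50,98],axis=0))
E
```

```text
False [ 0.4497  0.115  -0.4249] [ 0.5427 -0.3738 -0.406 ] 8.3167
False [ 0.4553  0.115  -0.4251] [-0.7552 -0.9395  0.0994] 8.7167
24807 [[ 0.4602  0.0042 -0.4555]
 [ 0.468   0.1141 -0.4281]
 [ 0.4691  0.2242 -0.411 ]]
```

View pics/wrist3.png

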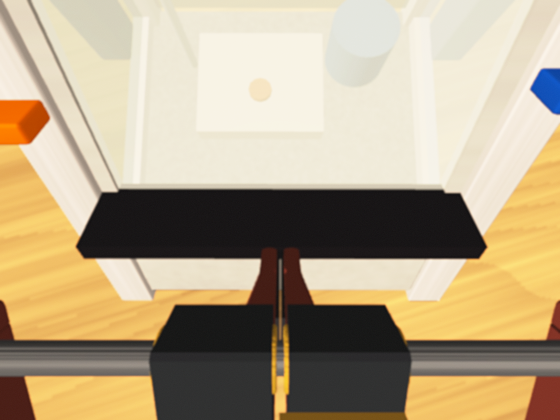

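```bash
python3 - <<'E'
from fit import *
c=load("wrist3"); K=c["intrinsics"]
np.set_printoptions(precision=3,suppress=True)
for u in (268,293,240):
  for r in range(230,300,5):
    m=np.zeros((420,560),bool); m[r,u]=1
    p=world(c,m); 
    print(u,r,c["image"][r,u],tohood(p,0,0,PSI)[0] if len(p) else None, end=" | ")
  print()
from bench import current_position
p=np.array(current_position())
for o in (0,):
    q=c["R"]@p+c["t"]; print("tcp proj",(K@q)[:2]/q[2],q, tohood((-c["R"].T@c["t"])[None],0,0,PSI))
i=cv2.resize(c["image"][170:310,190:370],None,fx=4,fy=4,interpolation=cv2.INTER_NEAREST); cv2.imwrite("pics/w3c.png",i)
E
```

```text
268 230 [23 21 25] [ 0.468  0.122 -0.423] | 268 235 [21 20 23] [ 0.469  0.122 -0.419] | 268 240 [23 22 24] [ 0.468  0.122 -0.416] | 268 245 [22 22 24] [ 0.468  0.122 -0.413] | 268 250 [21 28 67] [ 0.487  0.121 -0.395] | 268 255 [20 29 68] [ 0.489  0.12  -0.391] | 268 260 [21 31 67] [ 0.492  0.12  -0.386] | 268 265 [21 29 68] [ 0.495  0.12  -0.381] | 268 270 [20 28 68] [ 0.497  0.12  -0.378] | 268 275 [20 27 67] [ 0.499  0.12  -0.374] | 268 280 [19 28 67] [ 0.503  0.12  -0.369] | 268 285 [22 29 68] [ 0.503  0.12  -0.367] | 268 290 [21 30 68] [ 0.506  0.119 -0.362] | 268 295 [21 29 67] [ 0.506  0.119 -0.361] | 
293 230 [22 21 25] [ 0.467  0.107 -0.424] | 293 235 [22 22 24] [ 0.468  0.107 -0.42 ] | 293 240 [22 21 24] [ 0.468  0.107 -0.416] | 293 245 [23 23 25] [ 0.468  0.107 -0.413] | 293 250 [20 29 67] [ 0.485  0.108 -0.397] | 293 255 [20 29 67] [ 0.489  0.109 -0.391] | 293 260 [20 29 68] [ 0.492  0.109 -0.387] | 293 265 [21 29 69] [ 0.494  0.109 -0.382] | 293 270 [19 28 67] [ 0.498  0.109 -0.377] | 293 275 [21 29 67] [ 0.499  0.109 -0.374] | 293 280 [21 29 67] [ 0.501  0.109 -0.37 ] | 293 285 [22 29 68] [ 0.504  0.11  -0.366] | 293 290 [20 28 67] [ 0.505  0.11  -0.363] | 293 295 [21 29 68] [ 0.508  0.11  -0.36 ] | 
240 230 [22 21 23] [ 0.468  0.138 -0.424] | 240 235 [22 21 24] [ 0.468  0.138 -0.42 ] | 240 240 [21 20 23] [ 0.467  0.138 -0.417] | 240 245 [25 24 27] [ 0.468  0.137 -0.413] | 240 250 [26 25 28] [ 0.466  0.137 -0.411] | 240 255 [25 24 28] [ 0.461  0.138 -0.411] | 240 260 [192 216 233] [ 0.388  0.148 -0.458] | 240 265 [203 226 236] [ 0.381  0.148 -0.458] | 240 270 [201 224 234] [ 0.373  0.149 -0.458] | 240 275 [200 224 235] [ 0.365  0.15  -0.458] | 240 280 [201 224 235] [ 0.356  0.15  -0.458] | 240 285 [199 222 233] [ 0.347  0.151 -0.459] | 240 290 [124 189 233] [ 0.325  0.153 -0.466] | 240 295 [100 191 241] [ 0.323  0.153 -0.462] | 
tcp proj [279.557 241.757] [-0.     0.02   0.216] [[ 0.628  0.115 -0.293]]
```

View pics/w3c.png

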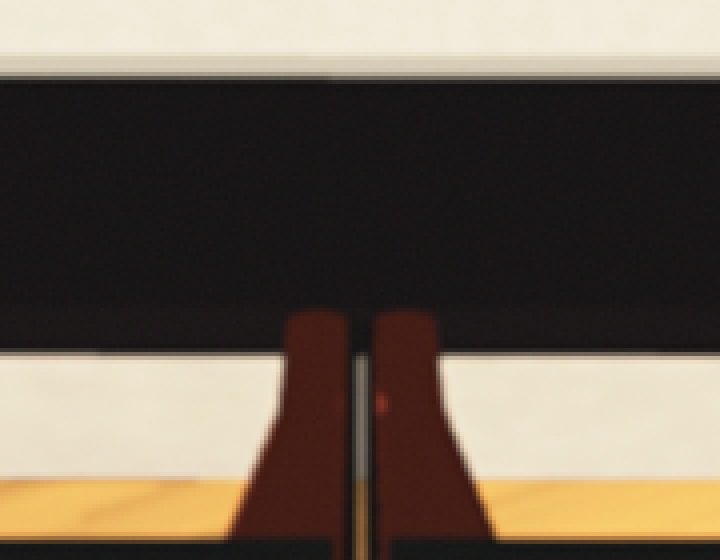

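```bash
python3 - <<'E'
from fit import *
np.set_printoptions(precision=4,suppress=True)
c=load("wrist1")
P=np.array([0.5029,-0.0311,0.1767]); M=Rotation.from_quat(TR()).as_matrix()
for u in (268,280,293):
  for r in list(range(238,262,2))+[270,280,290,300]:
    m=np.zeros((420,560),bool); m[r,u]=1
    p=world(c,m)
    if len(p): print(u,r,c["image"][r,u],(p-P)@M)
# scene cam view of finger
c=load("scene1"); cv2.imwrite("pics/s1c.png",cv2.resize(c["image"][140:310,130:330],None,fx=4,fy=4,interpolation=cv2.INTER_CUBIC)[:600])
E
```

```text
268 238 [ 91 176 232] [[-0.0127  0.0643  0.1652]]
268 240 [ 89 176 232] [[-0.0127  0.0663  0.1643]]
268 242 [ 90 175 232] [[-0.0127  0.068   0.1626]]
268 244 [ 91 174 231] [[-0.0127  0.0702  0.1619]]
268 246 [ 82 161 221] [[-0.0127  0.0721  0.1608]]
268 248 [ 36  70 113] [[-0.0054 -0.0127 -0.0388]]
268 250 [15 21 51] [[-0.0052 -0.0131 -0.0421]]
268 252 [15 23 53] [[-0.0052 -0.0128 -0.0438]]
268 254 [15 22 55] [[-0.0051 -0.0125 -0.0455]]
268 256 [16 23 55] [[-0.005  -0.013  -0.0487]]
268 258 [17 24 54] [[-0.005  -0.0125 -0.0499]]
268 260 [16 23 54] [[-0.0049 -0.0128 -0.0527]]
268 270 [17 22 54] [[-0.0046 -0.0127 -0.0625]]
268 280 [15 21 53] [[-0.0043 -0.0125 -0.071 ]]
268 290 [14 22 52] [[-0.0041 -0.0127 -0.0793]]
268 300 [15 22 54] [[-0.0038 -0.013  -0.0868]]
280 238 [ 90 177 233] [[0.0007 0.0638 0.1638]]
280 240 [ 90 177 232] [[0.0007 0.0666 0.1649]]
280 242 [ 88 171 229] [[0.0007 0.0681 0.1627]]
280 244 [ 85 165 222] [[0.0007 0.0703 0.1621]]
280 246 [ 86 166 224] [[0.0007 0.0726 0.1618]]
280 248 [ 89 172 230] [[0.0007 0.0746 0.161 ]]
280 250 [ 72 142 197] [[0.0007 0.0761 0.1589]]
2
[... 503 characters left out ...]
 [ 85 164 225] [[0.0152 0.0657 0.1627]]
293 242 [ 87 166 226] [[0.0152 0.0685 0.1636]]
293 244 [ 89 171 229] [[0.0152 0.0702 0.162 ]]
293 246 [ 86 167 228] [[0.0152 0.0722 0.161 ]]
293 248 [ 41  80 126] [[ 0.0072 -0.0119 -0.0369]]
293 250 [15 21 51] [[ 0.007  -0.0127 -0.0412]]
293 252 [16 23 54] [[ 0.007  -0.0126 -0.0434]]
293 254 [15 21 53] [[ 0.0069 -0.0124 -0.0452]]
293 256 [15 22 53] [[ 0.0068 -0.0131 -0.049 ]]
293 258 [14 22 53] [[ 0.0067 -0.0128 -0.0505]]
293 260 [16 23 54] [[ 0.0066 -0.0129 -0.0529]]
293 270 [15 23 55] [[ 0.0063 -0.0121 -0.0613]]
293 280 [15 22 54] [[ 0.0059 -0.0131 -0.072 ]]
293 290 [16 22 54] [[ 0.0057 -0.0127 -0.0793]]
293 300 [16 23 55] [[ 0.0054 -0.0128 -0.0866]]
```

View pics/s1c.png

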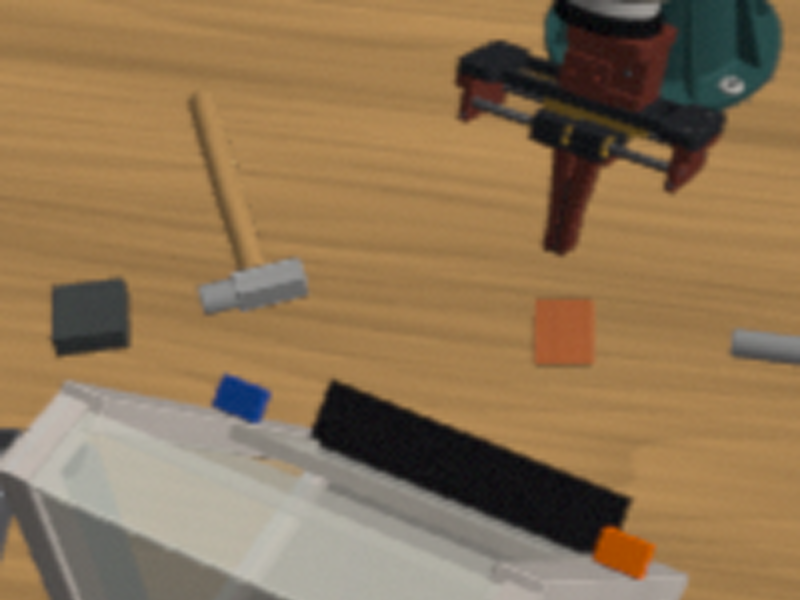

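```bash
python3 - <<'E'
from fit import *
c=load("scene1")
P=np.array([0.5029,-0.0311,0.1767]); M=Rotation.from_quat(TR()).as_matrix()
for d in (0,-.02,-.04,-.06):
    q=c["R"]@(P+M[:,2]*d)+c["t"]; k=c["intrinsics"]@q; print(d,k[:2]/k[2],q[2],c["range_z"][int(k[1]/k[2]),int(k[0]/k[2])])
m=np.zeros((420,560),bool); m[180:206,262:282]=1
m&=(c["image"][...,2].astype(int)>c["image"][...,0]+20)&(c["image"].max(2)<110)
h=(world(c,m)-P)@M; print(len(h),h[np.argsort(h[:,2])][-12:])
from bench import current_finger_gap; print(current_finger_gap())
E
```

```text
0 [266.5345 213.7697] 1.2281156212372872 1.4590746
-0.02 [267.8393 207.5822] 1.219525281038386 1.4840909
-0.04 [269.1627 201.3068] 1.2109349408394852 1.1946198
-0.06 [270.5049 194.9418] 1.2023446006405842 1.1883025
202 [[-0.0102  0.0024 -0.0438]
 [ 0.0029 -0.0105 -0.0436]
 [-0.006  -0.0092 -0.0432]
 [ 0.0059 -0.0104 -0.0425]
 [-0.0092 -0.0014 -0.0416]
 [-0.0025 -0.0077 -0.0414]
 [-0.0003 -0.0097 -0.0413]
 [-0.0069 -0.0104 -0.0408]
 [ 0.0043 -0.013  -0.0408]
 [-0.0047 -0.0123 -0.0407]
 [ 0.0027 -0.0093 -0.0401]
 [ 0.1188  0.2984  0.0538]]
0.0008610145348274653
```

```bash
python3 - <<'E'
from fit import *
np.set_printoptions(precision=3,suppress=True)
c=load("wrist1")
P=np.array([0.5029,-0.0311,0.1767]); M=Rotation.from_quat(TR()).as_matrix()
for u in (200,230,350,100,450):
  for r in (300,310,325,345,360,375,400):
    m=np.zeros((420,560),bool); m[r,u]=1
    p=world(c,m)
    if len(p): print(u,r,c["image"][r,u],(p-P)@M)
c=load("scene1")
m=np.zeros((420,560),bool); m[140:206,235:320]=1
h=(world(c,m)-P)@M; h=h[(abs(h[:,0])<.12)&(abs(h[:,1])<.08)&(h[:,2]<0)]
for lo in np.arange(-.2,-.03,.01):
    k=(h[:,2]>lo)&(h[:,2]<=lo+.01)
    if k.sum(): print(round(lo,2),k.sum(),h[k,:2].min(0),h[k,:2].max(0))
# initial open-gripper tip: start pose, from scene0
c=load("scene0"); m=np.zeros((420,560),bool); m[80:130,80:150]=1
w=world(c,m); w=w[(np.hypot(w[:,0]-.228,w[:,1]+.555)<.1)&(w[:,2]>.1)]; print("start tips z",np.sort(w[:,2])[:8])
E
```

```text
200 300 [ 85 165 226] [[-0.087  0.126  0.137]]
200 310 [19 18 18] [[-0.019 -0.035 -0.127]]
200 325 [19 19 18] [[-0.018 -0.034 -0.132]]
200 345 [18 18 18] [[-0.016 -0.034 -0.138]]
200 360 [35 34 35] [[-0.015 -0.033 -0.142]]
200 375 [39 39 39] [[-0.016 -0.03  -0.143]]
200 400 [40 39 39] [[-0.016 -0.023 -0.142]]
230 300 [ 87 171 229] [[-0.054  0.125  0.136]]
230 310 [19 18 19] [[-0.012 -0.034 -0.125]]
230 325 [18 18 19] [[-0.011 -0.034 -0.132]]
230 345 [18 18 17] [[-0.01  -0.034 -0.139]]
230 360 [34 34 34] [[-0.009 -0.034 -0.142]]
230 375 [40 39 38] [[-0.01  -0.03  -0.143]]
350 300 [ 84 163 221] [[0.077 0.125 0.136]]
350 310 [19 19 19] [[ 0.018 -0.035 -0.126]]
350 325 [19 19 19] [[ 0.016 -0.035 -0.133]]
350 345 [17 18 17] [[ 0.015 -0.035 -0.139]]
350 360 [35 34 34] [[ 0.015 -0.033 -0.142]]
350 375 [38 39 38] [[ 0.015 -0.03  -0.142]]
350 400 [40 40 40] [[ 0.015 -0.024 -0.143]]
100 300 [ 83 160 219] [[-0.195  0.124  0.135]]
100 310 [ 89 172 229] [[-0.196  0.135  0.132]]
100 325 [ 86 169 227] [[-0.194  0.149  0.125]]
100 345 [40 42 43] [[-0.041 -0.03  -0.133]]
100 360 [ 88  94 100] [[-0.04
[... 413 characters left out ...]
8 0.092]]
-0.2 60 [-0.043 -0.034] [0.017 0.019]
-0.19 100 [-0.044 -0.029] [0.016 0.019]
-0.18 94 [-0.043 -0.028] [0.016 0.018]
-0.17 350 [-0.09  -0.036] [0.086 0.033]
-0.16 245 [-0.091 -0.037] [0.086 0.022]
-0.15 174 [-0.089 -0.038] [0.084 0.029]
-0.14 246 [-0.083 -0.037] [0.08  0.025]
-0.13 108 [-0.083 -0.037] [0.078 0.027]
-0.12 31 [-0.081 -0.031] [0.074 0.001]
-0.11 38 [-0.016 -0.015] [0.012 0.011]
-0.1 37 [-0.016 -0.015] [0.011 0.008]
-0.09 36 [-0.015 -0.019] [0.009 0.01 ]
-0.08 32 [-0.013 -0.015] [0.01  0.004]
-0.07 29 [-0.012 -0.015] [0.008 0.01 ]
-0.06 26 [-0.011 -0.015] [0.007 0.011]
-0.05 28 [-0.01  -0.015] [0.007 0.009]
start tips z [0.22  0.22  0.225 0.225 0.226 0.226 0.226 0.227]
```

Three views (wrist, scene, and the starting image) agree that the real fingertips sit about 39 mm behind the reported TCP, along tool z. That explains why there was no contact. I'll back off and redo the approach with that correction.

```bash
cat >> fit.py <<'E'
L=.039
Mt=Rotation.from_quat(TR()).as_matrix()
def tipcmd(s,o,y=.1145): return toworld(s,y,o)+L*Mt[:,2]   # TCP command for real tip at (s,y,o)
def tipnow():
    from bench import current_position
    return tohood((np.array(current_position())-L*Mt[:,2])[None],0,0,PSI)[0]
E
python3 - <<'E'
from fit import *
from bench import *
print(tipnow())
for a in [(.422,-.366),(.422,-.425),(.51,-.425),(.48,-.425),(.45,-.36)]: print(a,inverse_kinematics(tipcmd(*a),TR()))
servo_line(tipcmd(.422,-.366),TR(),rate=.12)
print(tipnow(),current_clock())
hit=servo_line(tipcmd(.422,-.425),TR(),rate=.08,contact_N=5)
print(hit,tipnow(),current_clock(),current_force())
c=capture("wrist"); cv2.imwrite("pics/wrist4.png",c["image"]); np.savez("pics/wrist4.npz",**c)
E
```

```text
[ 0.4746  0.115  -0.3912]
(0.422, -0.366) [-0.1731  0.2496  2.0713 -0.1311  0.3901  1.7991]
(0.422, -0.425) [-0.186   0.3658  2.0085 -0.1348  0.3359  1.7933]
(0.51, -0.425) [-0.1969  0.3077  1.837  -0.0745  0.5635  1.7191]
(0.48, -0.425) [-0.1934  0.3226  1.897  -0.0878  0.4891  1.7368]
(0.45, -0.36) [-0.1763  0.2158  2.0208 -0.1062  0.4735  1.7694]
[ 0.423   0.1147 -0.3665] 9.4
False [ 0.4216  0.1145 -0.4248] 10.2833 [0.4256 0.1577 0.7463]
```

View pics/wrist4.png

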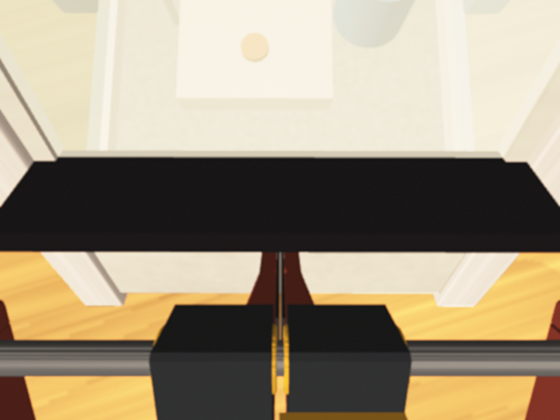

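The tips now disappear beneath the lip's edge (row 250). Pushing in stages.

```bash
python3 - <<'E'
from fit import *
from bench import *
hit=servo_line(tipcmd(.442,-.425),TR(),rate=.02,contact_N=1.8)
print(hit,tipnow(),current_clock(),current_force())
hit=servo_line(tipcmd(.480,-.425),TR(),rate=.03,contact_N=10)
print(hit,tipnow(),current_clock(),current_force())
for n in["wrist","scene"]:
    c=capture(n); cv2.imwrite(f"pics/{n}5.png",c["image"]); np.savez(f"pics/{n}5.npz",**c)
c=load("wrist5")
m=np.zeros((420,560),bool); m[50:300,:]=1
k=m&(c["image"].max(2)<32)
h=tohood(world(c,k),0,0,PSI); h=h[(h[:,2]<-.40)&(abs(h[:,1]-.114)<.11)]
print(len(h),np.percentile(h,[2,50,98],axis=0))
E
```

```text
True [ 0.4344  0.1144 -0.4248] 11.0 [-0.2007 -0.3214  0.2045]
False [ 0.48    0.1143 -0.4244] 12.7083 [-6.0969 -0.1334  0.2943]
43096 [[ 0.5045  0.0086 -0.456 ]
 [ 0.5131  0.1144 -0.4269]
 [ 0.5142  0.2195 -0.411 ]]
```

View pics/wrist5.png

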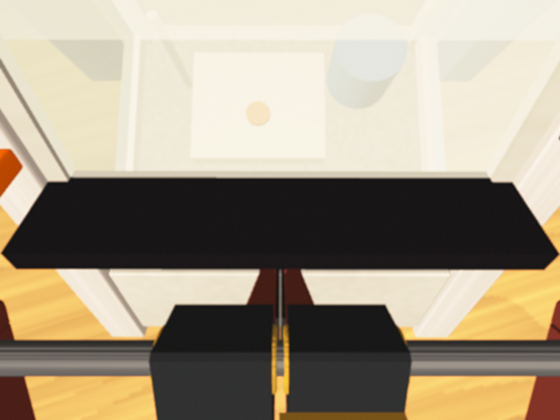

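View pics/scene5.png

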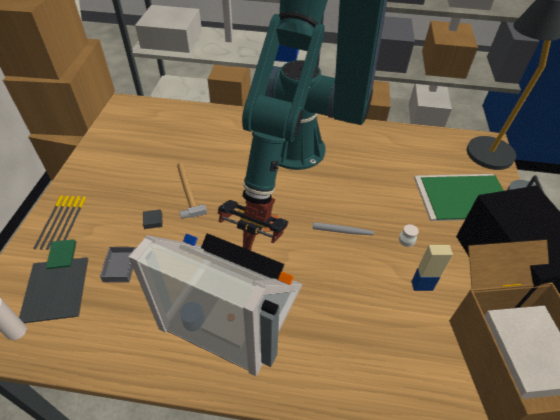

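```bash
python3 - <<'E'
from fit import *
np.set_printoptions(precision=4,suppress=True)
for n in("wrist3","wrist5"):
    c=load(n);hsv=cv2.cvtColor(c["image"],cv2.COLOR_BGR2HSV);H,S,V=[hsv[...,i].astype(int) for i in range(3)]
    m=(H<14)&(S>190)&(V>180); m[:, 60:]=0; m[200:]=0
    h=tohood(world(c,m),0,0,PSI); print(n,len(h),np.percentile(h,[1,5,25,50,75,95],axis=0))
E
```

```text
wrist3 1354 [[ 0.5254  0.2344 -0.4527]
 [ 0.5263  0.2347 -0.4514]
 [ 0.5304  0.2353 -0.4473]
 [ 0.5346  0.2363 -0.4419]
 [ 0.5353  0.2421 -0.4364]
 [ 0.5358  0.2494 -0.4316]]
wrist5 580 [[ 0.5252  0.2341 -0.4532]
 [ 0.5259  0.2345 -0.4523]
 [ 0.5276  0.235  -0.4499]
 [ 0.5301  0.2353 -0.4464]
 [ 0.5331  0.2357 -0.4426]
 [ 0.5352  0.2368 -0.4378]]
```

```bash
python3 - <<'E'
from fit import *
from bench import *
hit=servo_line(tipcmd(.5015,-.425),TR(),rate=.025,contact_N=12)
print(hit,tipnow(),current_clock(),current_force())
servo_line(tipcmd(.480,-.423),TR(),rate=.05)
servo_line(tipcmd(.480,-.33),TR(),rate=.12)
print(tipnow(),current_clock(),current_force())
for n in["wrist","scene","top"]:
    c=capture(n); cv2.imwrite(f"pics/{n}6.png",c["image"]); np.savez(f"pics/{n}6.npz",**c)
    hsv=cv2.cvtColor(c["image"],cv2.COLOR_BGR2HSV);H,S,V=[hsv[...,i].astype(int) for i in range(3)]
    for nm,k in [("lip",V<32),("orange",(H<14)&(S>190)&(V>120)),("blue",(H>105)&(H<125)&(S>150)&(V>80))]:
        h=tohood(world(c,k),0,0,PSI); yr={"lip":(.01,.22),"orange":(.225,.28),"blue":(-.05,0)}[nm]
        h=h[(h[:,2]<-.405)&(h[:,2]>-.456)&(h[:,1]>yr[0])&(h[:,1]<yr[1])&(h[:,0]>.45)&(h[:,0]<.6)]
        if len(h): print(n,nm,len(h),np.percentile(h,[3,50,97],axis=0).round(4).tolist())
E
```

```text
False [ 0.5017  0.1143 -0.4245] 13.8167 [-6.8301  0.4006  0.6376]
[ 0.4803  0.1145 -0.3304] 15.325 [ 1.1538  0.1367 -0.0803]
wrist lip 18860 [[0.5252, 0.0162, -0.4536], [0.5347, 0.1148, -0.4206], [0.5354, 0.2135, -0.4106]]
wrist orange 1079 [[0.526, 0.235, -0.4506], [0.5352, 0.2475, -0.4391], [0.5359, 0.2656, -0.43]]
wrist blue 2195 [[0.5421, -0.0377, -0.4499], [0.5498, -0.0196, -0.432], [0.5522, -0.0065, -0.4293]]
scene lip 1235 [[0.5308, 0.0161, -0.4537], [0.5346, 0.1185, -0.4339], [0.5384, 0.2136, -0.4142]]
scene orange 60 [[0.5314, 0.2393, -0.4519], [0.5351, 0.2523, -0.4412], [0.5393, 0.2699, -0.4321]]
scene blue 90 [[0.5475, -0.0358, -0.4509], [0.5511, -0.0198, -0.4411], [0.5546, -0.0055, -0.4316]]
top lip 562 [[0.5301, 0.0167, -0.4513], [0.5343, 0.1152, -0.429], [0.5383, 0.2137, -0.4095]]
top blue 32 [[0.5485, -0.0358, -0.4454], [0.5514, -0.0238, -0.4375], [0.554, -0.0124, -0.4283]]
```

View pics/wrist6.png

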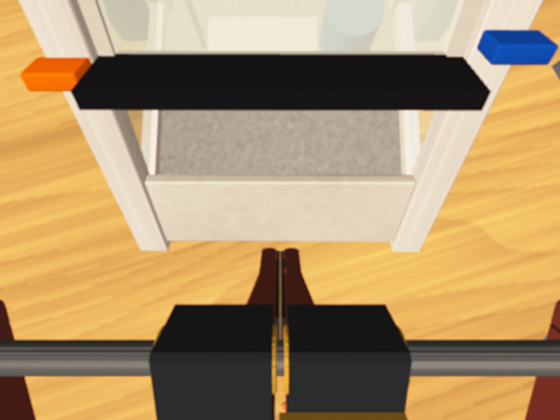

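View pics/scene6.png

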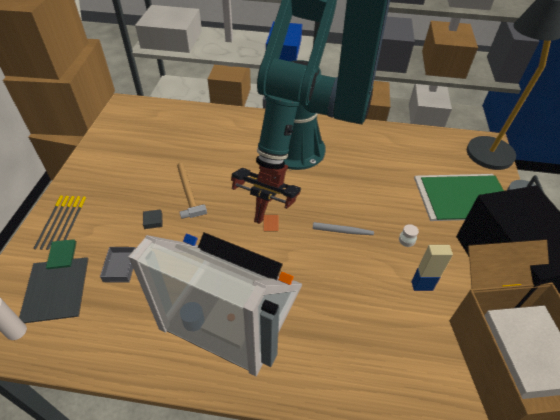

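The lip is level with the orange clip (wrist view: clip top at row 60, lip top at row 57–60). The offset is about 0.5 mm in both the wrist and scene depth, the arm is clear, and the bystanders look unchanged.

```bash
python3 - <<'E'
from bench import *
print(max(abs(v) for v in current_qvel()),current_clock()); close_job()
E
```

```text
0.0030497827347612336 15.475
the job is handed in; nothing more can be done
```

I pushed the window up about 67 mm from beneath its lip with the fingers shut, then backed off down the slope and out. I handed the job in at 15.5 s, and no verdict came back.

**Window:** My last images put the lip within about 0.5 mm of the orange clip along the slope, in both the wrist and scene depth. The limit is 10 mm. In the top view my colour filter did not pick up the orange clip, but the lip height there agrees with the other two views. I took one set of images after retreating, so I did not separately check that the window stays still over time.

**Push:** The net tool force read about 7 N or less at the end of each push stage, well under the 25 N limit. That is the tool sensor, not the lip contact itself, and I did not record it continuously. The fingers only touched the lip from below.

**Clips and bench:** By depth, both clips are where they began to within about 1 mm. The bystanders look unmoved in the scene image, though I did not measure them. The arm stood clear of everything when I handed in.

**One thing disagreed:** The reported TCP is about 39 mm beyond the real fingertips, as seen in the wrist and scene cameras and in the starting image. My first approach therefore touched nothing. I corrected for the offset and repeated it successfully.

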